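# Shut the stain cabinet so its doors lap

### The arm

A 7-joint arm with a two-finger parallel gripper is mounted at the origin on a cart in front of the work surface, level with it; the furniture and walls round the work are solid. World frame = base frame: x ahead of the robot, y to its left, z up, the work surface at z = 0. Lengths are in m, angles in rad, forces in N, time in s.
With the tool pointing down it reaches from about 0.425 to 0.875 m from the base axis. Payload 4.7 kg.
Tool frame: the origin (TCP) lies at the very end of the fingers, on their centre line; the grasp point (between the pads) lies 19 mm behind it (grip_point_offset is the distance from the TCP to the grasp point, in m); x points along the fingers, z is the direction in which the jaws open and shut, and the axes are right-handed (so a half turn about x gives the same grasp; the last joint's range is limited). The gripper opens to 87 mm and grips with 3 to 60 N. Pads are 19 mm wide; open, the fingers measure 117 mm over their backs; the gripper's body (75 mm by 190 mm) begins 51 mm behind the grasp point.
Start: joints at [1.23, 0.321, -0.07, 1.45, 0.023, 1.371, -0.057], TCP at [0.226, -0.61, 0.223] pointing down, gripper open.
Joint ranges: [-2.86, 2.86], [-0.3, 2.09], [-1.38, 1.24], [0.06, 2.45], [-1.56, 4.7], [0.09, 2.05], [-2.69, 2.69]. Speed limits (rad/s): [2.57, 2.57, 3.14, 3.14, 3.14, 3.14, 3.14].

### API

Orientations are given as a rotation vector (axis times angle).
In Python, from bench import get_state, get_image, calibration, close_job, grip_point_offset gives the robot as it stands.
- The arm moves only by the tool play_rows, never from a script. Its argument "targets" is a list of rows, each an object with "claw": the closure, from 0 (fully open) to 1 (shut); "linear": the shift along the tool's x, y, z as a fraction of full scale, a list of three; "rotation": the turn, a rotation vector about the tool's x, y, z as a fraction of full scale, a list of three. In form: [{"claw": claw, "linear": [x, y, z], "rotation": [wx, wy, wz]}, ...]. A call has 1 to 10 rows; each row shifts and turns the pose as measured when the row begins, along the tool's axes as they then stand; what a row does not reach is not made up. Full scale, the value 1, is 2.5 cm for a shift and 90 degrees for a turn. A row lasts 1/12 s, in which the tool goes at most 41.7 mm and 7.16 degrees, less where a joint would pass 70% of its speed; a pose out of reach is approached as far as the arm can. A call with a number of a shift or a turn outside -1 to 1 is refused whole. A call with a gripper value outside its range is refused whole. The fingers move at their own pace and stop on an object; "newtons" is the grip in N (left out, the last holds). Time passes only in rows, so rows that do not move let the fingers close. It gives the time, the measured TCP pose, the force and the opening at its end, in the units of the state.
- get_state(): the state, without advancing time (a new reading comes with each control period).
- get_image(name): name is "scene" or "top" or "wrist"; returns the picture (400x640x3 uint8, blue, green, red); there is no depth.
- calibration(name): a dict with "fx", "fy", "cx", "cy" (pixels), "rvec" (rotation vector, rad) and "tvec" (3), from world to camera coordinates, as OpenCV has them; the wrist camera has in their place "hand_eye" (4x4, takes a point from camera to tool coordinates, whose origin is the TCP and whose axes are the tool frame's). Camera axes: x right, y down, z forward; pixel columns grow to the right and rows downward; lengths in m; the calibration is good to about 2 mm. A picture is of the moment at which its call begins: read the wrist's pose just before it. calibration takes no time and is no camera call.
- close_job(): hands the job in, once; it reports no verdict.
The state is a dict: "time": time; "joint_positions": joint angles; "qd": joint speeds; "joint_torque": joint torques, N m; "position": TCP position; "tool_rot": TCP orientation; "ft_force": force on the tool from outside, world axes, zero at the start; "torque": the same for the moment, N m; "grip_width": opening from 0.0 (shut) to 1.0 (fully open).
Only numpy, scipy, OpenCV 4.12 (cv2) and the standard library are available. Lean on these libraries where they do the work, as an engineer would, in place of code of your own. Each camera call takes 0.05 s, during which the arm holds its last target. There are 200 camera calls.

### The job

The little two-door stain cabinet on the bench has been left open. Shut its rebated left door fully first, while the right door still stands open, then shut the flanged right door over it, so that the flange laps over the left door's stepped edge and both doors are fully home.

Things in the scene. Friction and masses are not known exactly. Their poses are not given: they have to be found in the camera images.
- stain_cabinet: White metal cabinet fixed on the bench, 240 mm wide, 200 high, with two upright doors. Origin: on the bench, midway along its width; x to its back, y to its left seen from the robot, z up. The shut doors' outer faces lie at x = -68 mm. Upright hinge axes: left door x -68, y +120; right door x -68, y -120. Doors are 18 mm thick, from z 21 to 199. A dish 13 mm high lies on top.
- rebated_leaf (a joint): Left door, 119 mm from hinge axis to free edge, no handle; its last 18 mm is a thin tongue set back 11 mm from the outer face. Rad: 0 shut on a firm stop, 1.57 straight out towards the robot (at most 1.6). Outer face flat, free to push on 10 to 98 mm from the axis above z 80. Stays where left; about 1 N at 80 mm moves it. If the right door is shut first, its flange blocks this one at about 0.17.
- flanged_leaf (a joint): Right door, mirror-wise: 119 mm from hinge axis to the edge of its full thickness plus a flange, 8 mm thick, flush with its outer face, out to 135 mm, lapping 15 mm past the cabinet's middle. Slim upright bar handle 100 mm from the axis, z 42 to 108, standing out 22 mm; above z 130 the outer face is flat and free to push on. Rad and stiffness as for the left door: 0 shut, grows as it opens.

How it is judged:
On the way:
1. the rebated left door is shut while the flanged right door still stands open (value of joint rebated_leaf below 0.09 rad and value of joint flanged_leaf above 0.3 rad), for 0.2 s.
At the end, for the whole second after the job is handed in: Both doors stand still and shut, each within 0.09 rad (about 10 mm at the free edge) of its stop, the left one having been shut while the right one was still more than 0.3 rad open (value of joint each of rebated_leaf, flanged_leaf below 0.09 rad and velocity of joint rebated_leaf between -0.05 and 0.05 rad/s and velocity of joint flanged_leaf between -0.05 and 0.05 rad/s); the robot touches nothing.
It also fails if it takes over 43 s, if anything falls off the work surface, if the arm or the gripper's body presses on something with over 40 N, if the wrist force passes 120 N, or if a joint passes its speed limit or range.

## Working session

There is one attempt and no reset: what is moved stays moved. The work goes in short steps, Python scripts to look and compute and a tool call to move; the robot and the scene stay as the last step left them, time stands still between calls to the robot, and variables do not carry over. Pictures are saved under pics/ and viewed, about 8 in all and at most 12, crops included, and the job is handed in when it is done.

Besides the shell and the picture viewer there is one more tool, called after ">>>" as name([rows], argument=value, ...), one row to a line, values as JSON. play_rows: Moves the arm, as the interface text tells. Shift numbers are shares of 2.5 cm and turn numbers shares of 90 degrees, none past 1 either way. Its arguments: {"type":"object","properties":{"targets":{"type":"array"},"newtons":{"type":"number"}},"required":["targets"]}

```bash
mkdir -p pics
python3 - <<'E'
from bench import *
import cv2
print(get_state())
for n in("scene","top"):
    cv2.imwrite(f"pics/{n}0.png",get_image(n)); print(calibration(n))
print(calibration("wrist"),grip_point_offset)
E
```

```text
{'time': 0.0, 'joint_positions': array([ 1.23008785,  0.32181888, -0.07004894,  1.45169601,  0.02256654,
        1.37078254, -0.05689656]), 'qd': array([-5.06402002e-04,  1.50729273e-03,  4.05836546e-04, -2.28702797e-03,
       -7.70131446e-05,  1.17750991e-03,  1.09346242e-03]), 'joint_torque': array([ 3.27777025e-04, -4.91289353e+01, -4.03906675e-01, -3.12527668e+01,
       -6.40024804e-02,  4.38906380e-02,  1.99510291e-04]), 'position': array([ 0.22556595, -0.60900983,  0.22145335]), 'tool_rot': array([ 0.94506431,  1.35807699, -0.94335907]), 'ft_force': array([ 0.74663459, -0.24007498, -0.14865111]), 'torque': array([ 0.03394189,  0.02073615, -0.03491215]), 'grip_width': 1.0061160581767326}
{'fx': 507.21181319208966, 'fy': 507.21181319208966, 'cx': 311.50537272204184, 'cy': 193.43119914572324, 'rvec': array([ 0.35164229,  2.96951601, -0.75526102]), 'tvec': array([ 0.54601723, -0.11097032,  0.96314812])}
{'fx': 398.7092315343361, 'fy': 398.7092315343361, 'cx': 316.43059398733016, 'cy': 196.0465844062208, 'rvec': array([ 1.61312433, -2.11022568,  0.68217706]), 'tvec': array([0.1488831 , 0.46164128, 0.53182638])}
{'fx': 309.4455717926766, 'fy': 309.4455717926766, 'cx': 315.96195119762075, 'cy': 200.05442067473723, 'hand_eye': array([[ 1.21405277e-04, -2.44723788e-01,  9.69592828e-01,
        -1.63082309e-01],
       [-6.89290226e-04, -9.69592626e-01, -2.44723650e-01,
         6.55103771e-02],
       [ 9.99999755e-01, -6.38620118e-04, -2.86399376e-04,
         9.54392865e-04],
       [ 0.00000000e+00,  0.00000000e+00,  0.00000000e+00,
         1.00000000e+00]])} 0.0187
```

View pics/scene0.png

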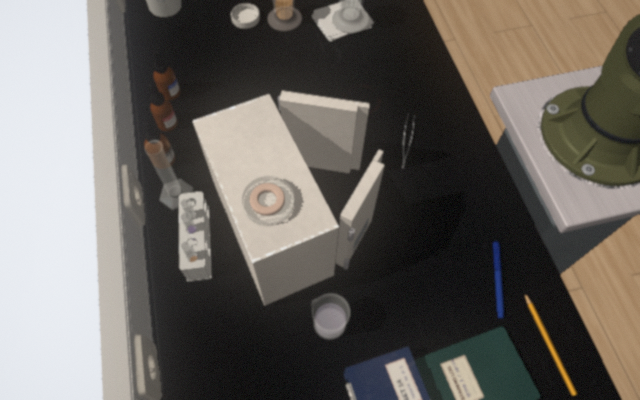

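View pics/top0.png

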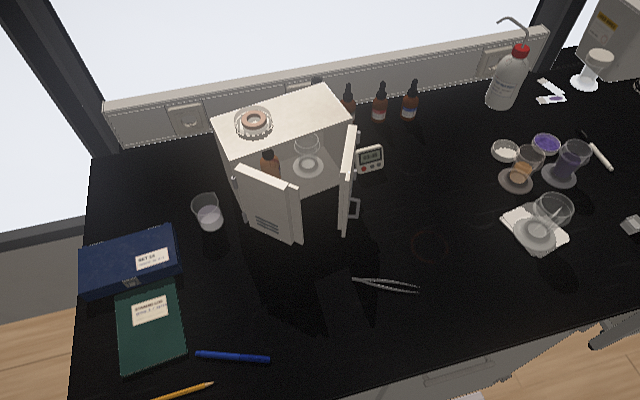

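Run:
```python
import cv2
a=cv2.imread("pics/top0.png")[70:260,190:380]; b=cv2.imread("pics/scene0.png")[80:310,180:400]
cv2.imwrite("pics/topc.png",cv2.resize(a,None,fx=3.1,fy=3.1,interpolation=cv2.INTER_CUBIC))
cv2.imwrite("pics/scenec.png",cv2.resize(b,None,fx=2.6,fy=2.6,interpolation=cv2.INTER_CUBIC))
```

```text
(no output)
```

View pics/topc.png

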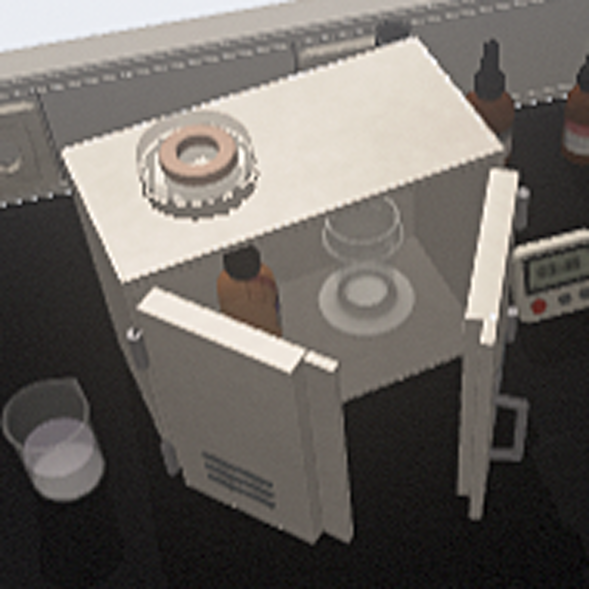

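View pics/scenec.png

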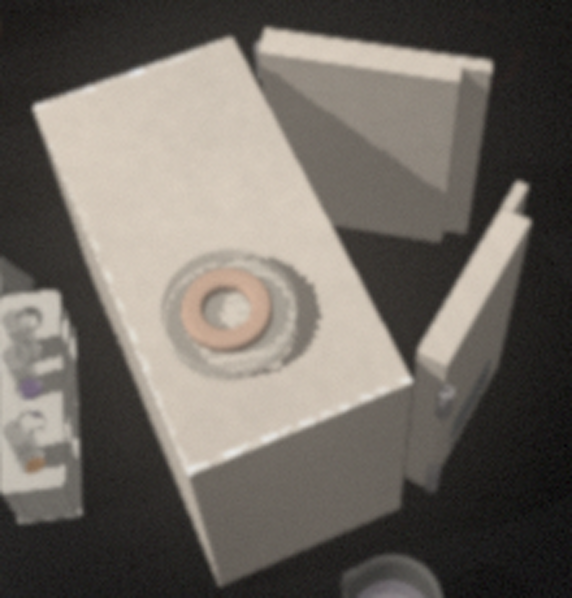

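```bash
cat > h.py <<'E'
import numpy as np,cv2
from bench import calibration
def bp(n,uv,z):
    c=calibration(n);R=cv2.Rodrigues(c["rvec"])[0];t=c["tvec"]
    d=R.T@np.array([(uv[0]-c["cx"])/c["fx"],(uv[1]-c["cy"])/c["fy"],1]);o=-R.T@t
    return o+d*(z-o[2])/d[2]
E
python3 - <<'E'
from h import *
np.set_printoptions(precision=4,suppress=True)
T=dict(FL=(122,282),BL=(63,150),BR=(420,40),FR=(502,152),Lho=(138,307),Lhi=(155,290),Lfo=(293,374),Lti=(338,365),Rho=(518,175),Rhi=(490,170),Rfo=(495,322),Rfi=(467,320),Rflange=(490,345))
S=dict(FR=(235,37),BR=(33,105),BL=(190,473),FL=(411,380),Lho=(440,366),Lhi=(418,352),Lfo=(530,218),Lti=(520,182),Rho=(263,28),Rhi=(258,48),Rfo=(492,62),Rfi=(460,80))
for k,p in T.items():
    z=.2 if len(k)==2 else .199
    print(k,bp("top",(190+p[0]/3.1,70+p[1]/3.1),z),bp("scene",(180+S[k][0]/2.6,80+S[k][1]/2.6),z) if k in S else "")
E
```

```text
FL [0.563  0.1538 0.2   ] [0.5636 0.1556 0.2   ]
BL [0.6783 0.1742 0.2   ] [0.6787 0.1781 0.2   ]
BR [ 0.7188 -0.0592  0.2   ] [ 0.7246 -0.056   0.2   ]
FR [ 0.6043 -0.0776  0.2   ] [ 0.606 -0.077  0.2  ]
Lho [0.5435 0.1479 0.199 ] [0.5474 0.1511 0.199 ]
Lhi [0.5531 0.1372 0.199 ] [0.5561 0.141  0.199 ]
Lfo [0.4763 0.0767 0.199 ] [0.4778 0.0786 0.199 ]
Lti [0.4758 0.053  0.199 ] [0.4762 0.0556 0.199 ]
Rho [ 0.5841 -0.081   0.199 ] [ 0.5889 -0.0805  0.199 ]
Rhi [ 0.5926 -0.0665  0.199 ] [ 0.5947 -0.0669  0.199 ]
Rfo [ 0.4814 -0.0341  0.199 ] [ 0.4676 -0.0259  0.199 ]
Rfi [ 0.4867 -0.0202  0.199 ] [ 0.4888 -0.0179  0.199 ]
Rflange [ 0.4672 -0.0268  0.199 ]
```

```bash
cat >> h.py <<'E'
from bench import get_state
def go(*P):
    s=get_state();R=cv2.Rodrigues(s["tool_rot"])[0];p=s["position"]
    print("t",round(s["time"],2),"p",p.round(4),"f",s["ft_force"].round(1),"q",s["joint_positions"].round(2))
    print(R.round(3))
    for q in P:
        d=R.T@(np.array(q)-p)/.025;print(q,"units",d.round(2),"max",abs(d).max().round(1));p=np.array(q)
E
python3 -c "
from h import *
go([.42,-.32,.25],[.48,-.1,.25],[.46,.12,.25],[.46,.12,.16])"
```

```text
t 0.1 p [ 0.2256 -0.6091  0.2215] f [ 1.1  1.  -0.2] q [ 1.23  0.32 -0.07  1.45  0.02  1.37 -0.06]
[[-0.001  0.938  0.347]
 [ 0.002  0.347 -0.938]
 [-1.    -0.    -0.002]]
[0.42, -0.32, 0.25] units [-1.13 11.31 -8.14] max 11.3
[0.48, -0.1, 0.25] units [ 0.01  5.31 -7.42] max 7.4
[0.46, 0.12, 0.25] units [ 0.01  2.31 -8.53] max 8.5
[0.46, 0.12, 0.16] units [3.6  0.   0.01] max 3.6
```

>>> play_rows([
  {"claw": 1, "linear": [-0.3, 1, -0.72], "rotation": [0, 0, 0]},
  {"claw": 1, "linear": [-0.3, 1, -0.72], "rotation": [0, 0, 0]},
  {"claw": 1, "linear": [-0.3, 1, -0.72], "rotation": [0, 0, 0]},
  {"claw": 1, "linear": [-0.3, 1, -0.72], "rotation": [0, 0, 0]},
  {"claw": 1, "linear": [0, 1, -0.72], "rotation": [0, 0, 0]},
  {"claw": 1, "linear": [0, 1, -0.72], "rotation": [0, 0, 0]},
  {"claw": 1, "linear": [0, 1, -0.72], "rotation": [0, 0, 0]},
  {"claw": 1, "linear": [0, 1, -0.72], "rotation": [0, 0, 0]},
  {"claw": 1, "linear": [0, 1, -0.72], "rotation": [0, 0, 0]},
  {"claw": 1, "linear": [0, 1, -0.72], "rotation": [0, 0, 0]},
])

```text
time: 0.93
position: [0.396, -0.3487, 0.2457]
tool_rot: [0.959, 1.363, -0.96]
ft_force: [1.1, -0.6, 0.9]
grip_width: 0.325
```

```bash
python3 -c "
from h import *
go([.48,-.1,.25],[.46,.12,.25],[.46,.12,.16])"
```

```text
t 0.93 p [ 0.396  -0.3487  0.2457] f [ 1.1 -0.6  0.9] q [ 0.93  0.07 -0.28  1.7   0.02  1.38 -0.58]
[[-0.011  0.944  0.33 ]
 [ 0.007  0.33  -0.944]
 [-1.    -0.008 -0.01 ]]
[0.48, -0.1, 0.25] units [-0.14  6.46 -8.28] max 8.3
[0.46, 0.12, 0.25] units [ 0.07  2.15 -8.57] max 8.6
[0.46, 0.12, 0.16] units [3.6  0.03 0.04] max 3.6
```

>>> play_rows([
  {"claw": 1, "linear": [0, 0.75, -1], "rotation": [0, 0, 0]},
  {"claw": 1, "linear": [0, 0.75, -1], "rotation": [0, 0, 0]},
  {"claw": 1, "linear": [0, 0.75, -1], "rotation": [0, 0, 0]},
  {"claw": 1, "linear": [0, 0.75, -1], "rotation": [0, 0, 0]},
  {"claw": 1, "linear": [0, 0.75, -1], "rotation": [0, 0, 0]},
  {"claw": 1, "linear": [0, 0.75, -1], "rotation": [0, 0, 0]},
  {"claw": 1, "linear": [0, 0.75, -1], "rotation": [0, 0, 0]},
  {"claw": 1, "linear": [0, 0.6, -1], "rotation": [0, 0, 0]},
  {"claw": 1, "linear": [0, 0.25, -1], "rotation": [0, 0, 0]},
  {"claw": 1, "linear": [0, 0.25, -1], "rotation": [0, 0, 0]},
])

```text
time: 1.77
position: [0.4652, -0.0424, 0.2434]
tool_rot: [0.957, 1.369, -0.957]
ft_force: [0.7, 0.8, -1.1]
grip_width: 0.004
```

```bash
python3 -c "
from h import *
go([.46,.12,.25],[.46,.12,.16])"
```

```text
t 1.77 p [ 0.4652 -0.0424  0.2434] f [ 0.7  0.8 -1.1] q [ 0.64 -0.05 -0.58  1.82 -0.04  1.38 -1.15]
[[-0.015  0.942  0.334]
 [ 0.01   0.334 -0.942]
 [-1.    -0.01  -0.014]]
[0.46, 0.12, 0.25] units [-0.2   1.97 -6.2 ] max 6.2
[0.46, 0.12, 0.16] units [3.6  0.04 0.05] max 3.6
```

>>> play_rows([
  {"claw": 1, "linear": [0, 0.32, -1], "rotation": [0, 0, 0]},
  {"claw": 1, "linear": [0, 0.32, -1], "rotation": [0, 0, 0]},
  {"claw": 1, "linear": [0, 0.32, -1], "rotation": [0, 0, 0]},
  {"claw": 1, "linear": [0, 0.32, -1], "rotation": [0, 0, 0]},
  {"claw": 1, "linear": [0, 0.32, -1], "rotation": [0, 0, 0]},
  {"claw": 1, "linear": [0, 0.32, -1], "rotation": [0, 0, 0]},
  {"claw": 1, "linear": [0, 0.32, -0.7], "rotation": [0, 0, 0]},
  {"claw": 1, "linear": [0, 0, 0], "rotation": [0, 0, 0]},
])

```text
time: 2.43
position: [0.4566, 0.1494, 0.2432]
tool_rot: [0.949, 1.375, -0.952]
ft_force: [0.4, 0.0, 0.3]
grip_width: 0.006
```

```bash
python3 -c "
from h import *
go([.46,.122,.16],[.545,.068,.16])"
```

```text
t 2.43 p [0.4566 0.1494 0.2432] f [0.4 0.  0.3] q [ 0.46 -0.02 -0.8   1.79 -0.03  1.38 -1.56]
[[-0.018  0.939  0.343]
 [ 0.01   0.343 -0.939]
 [-1.    -0.013 -0.015]]
[0.46, 0.122, 0.16] units [ 3.31 -0.2   1.13] max 3.3
[0.545, 0.068, 0.16] units [-0.08  2.45  3.19] max 3.2
```

>>> play_rows([
  {"claw": 1, "linear": [0.9, 0, 0], "rotation": [0, 0, 0]},
  {"claw": 1, "linear": [0.9, 0, 0], "rotation": [0, 0, 0]},
  {"claw": 1, "linear": [0.9, 0, 0], "rotation": [0, 0, 0]},
  {"claw": 1, "linear": [0.6, 0, 0], "rotation": [0, 0, 0]},
  {"claw": 1, "linear": [0, 0, 0], "rotation": [0, 0, 0]},
])

```text
time: 2.85
position: [0.4551, 0.1497, 0.1578]
tool_rot: [0.945, 1.374, -0.95]
ft_force: [-1.3, 0.0, -0.5]
grip_width: 0.008
```

```bash
python3 -c "
from h import *
hp=np.array([.546,.151])
pts=[]
for a in (.8,.6,.4,.2,.08):
    t=-1.393-a; d=np.array([np.cos(t),np.sin(t)]); o=np.array([d[1],-d[0]])
    pts.append([*(hp+.078*d+.012*o).round(4),.16])
go(*pts)"
```

```text
t 2.85 p [0.4551 0.1497 0.1578] f [-1.3  0.  -0.5] q [ 0.44  0.05 -0.81  1.91  0.03  1.2  -1.6 ]
[[-0.016  0.938  0.346]
 [ 0.008  0.346 -0.938]
 [-1.    -0.012 -0.013]]
[np.float64(0.4908), np.float64(0.0946), 0.16] units [-0.13  0.58  2.56] max 2.6
[np.float64(0.5031), np.float64(0.0848), 0.16] units [-0.01  0.33  0.54] max 0.5
[np.float64(0.5171), np.float64(0.0776), 0.16] units [-0.01  0.43  0.46] max 0.5
[np.float64(0.5323), np.float64(0.0733), 0.16] units [-0.01  0.51  0.37] max 0.5
[np.float64(0.5417), np.float64(0.0722), 0.16] units [-0.01  0.34  0.17] max 0.3
```

>>> play_rows([
  {"claw": 1, "linear": [-0.1, 0.2, 0.9], "rotation": [0, 0, 0]},
  {"claw": 1, "linear": [0, 0.2, 0.9], "rotation": [0, 0, 0]},
  {"claw": 1, "linear": [0, 0.2, 0.6], "rotation": [0, 0, 0]},
  {"claw": 1, "linear": [0, 0.17, 0.27], "rotation": [0, 0, 0]},
  {"claw": 1, "linear": [0, 0.17, 0.27], "rotation": [0, 0, 0]},
  {"claw": 1, "linear": [0, 0.22, 0.23], "rotation": [0, 0, 0]},
  {"claw": 1, "linear": [0, 0.22, 0.23], "rotation": [0, 0, 0]},
  {"claw": 1, "linear": [0, 0.25, 0.18], "rotation": [0, 0, 0]},
  {"claw": 1, "linear": [0, 0.25, 0.18], "rotation": [0, 0, 0]},
  {"claw": 1, "linear": [0, 0, 0], "rotation": [0, 0, 0]},
])

```text
time: 3.68
position: [0.5355, 0.0753, 0.1599]
tool_rot: [0.943, 1.378, -0.949]
ft_force: [-0.7, -0.1, 0.4]
grip_width: 0.001
```

Run:
```python
from h import *
from bench import get_image
go([.5417,.0722,.16],[.5468,.072,.16])
a=get_image("scene")[80:310,180:400]
cv2.imwrite("pics/s1.png",cv2.resize(a,None,fx=2.6,fy=2.6,interpolation=cv2.INTER_CUBIC))
```

```text
t 3.68 p [0.5355 0.0753 0.1599] f [-0.7 -0.1  0.4] q [ 0.48  0.21 -0.74  1.77  0.14  1.23 -1.51]
[[-0.019  0.937  0.348]
 [ 0.009  0.348 -0.937]
 [-1.    -0.015 -0.015]]
[0.5417, 0.0722, 0.16] units [-0.01  0.19  0.2 ] max 0.2
[0.5468, 0.072, 0.16] units [-0.    0.19  0.08] max 0.2
```

View pics/s1.png

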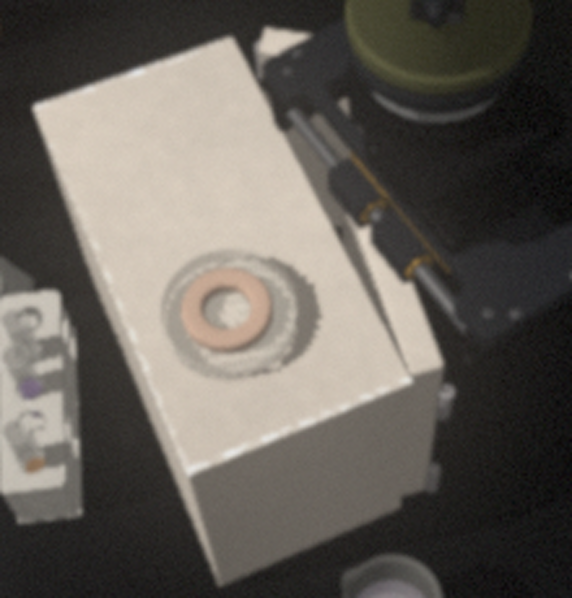

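>>> play_rows([
  {"claw": 1, "linear": [0, 0.16, 0.08], "rotation": [0, 0, 0]},
  {"claw": 1, "linear": [0, 0.16, 0.06], "rotation": [0, 0, 0]},
  {"claw": 1, "linear": [0, 0.12, 0.03], "rotation": [0, 0, 0]},
  {"claw": 1, "linear": [0, 0.08, 0.02], "rotation": [0, 0, 0]},
])

```text
time: 4.07
position: [0.5468, 0.0765, 0.1593]
tool_rot: [0.938, 1.383, -0.952]
ft_force: [-11.0, -1.6, 6.8]
grip_width: 0.004
```

>>> play_rows([
  {"claw": 1, "linear": [0, 0.05, 0.01], "rotation": [0, 0, 0]},
  {"claw": 1, "linear": [0, 0, 0], "rotation": [0, 0, 0]},
  {"claw": 1, "linear": [0, -0.4, -0.07], "rotation": [0, 0, 0]},
  {"claw": 1, "linear": [0, -0.8, -0.15], "rotation": [0, 0, 0]},
  {"claw": 1, "linear": [-0.9, -0.5, 0], "rotation": [0, 0, 0]},
  {"claw": 1, "linear": [-0.9, -0.5, 0], "rotation": [0, 0, 0]},
  {"claw": 1, "linear": [-0.9, 0, 0], "rotation": [0, 0, 0]},
  {"claw": 1, "linear": [-0.9, 0, 0], "rotation": [0, 0, 0]},
  {"claw": 1, "linear": [0, 0, 0], "rotation": [0, 0, 0]},
])

```text
time: 4.82
position: [0.49, 0.061, 0.2522]
tool_rot: [0.932, 1.387, -0.956]
ft_force: [0.9, 0.0, 0.1]
grip_width: 0.005
```

Run:
```python
from h import *
from bench import get_image
go([.47,-.12,.25],[.47,-.12,.16])
a=get_image("scene")[80:310,180:400]
cv2.imwrite("pics/s2.png",cv2.resize(a,None,fx=2.6,fy=2.6,interpolation=cv2.INTER_CUBIC))
```

```text
t 4.82 p [0.49   0.061  0.2522] f [0.9 0.  0.1] q [ 0.56  0.03 -0.74  1.74  0.01  1.41 -1.39]
[[-0.031  0.935  0.352]
 [ 0.004  0.352 -0.936]
 [-1.    -0.028 -0.015]]
[0.47, -0.12, 0.25] units [ 0.08 -3.3   6.5 ] max 6.5
[0.47, -0.12, 0.16] units [3.6  0.1  0.05] max 3.6
```

View pics/s2.png

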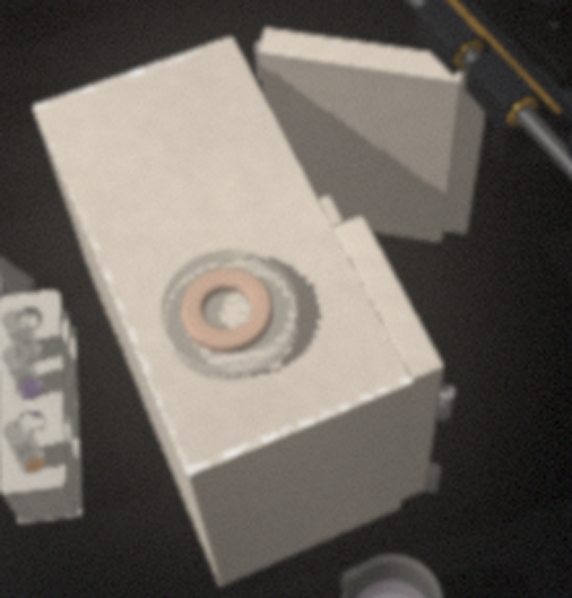

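The left door lies flush (no gap along (330–410, 215–380)), and the right door still stands open as before. Now I'll go to the outer side of the right door.

>>> play_rows([
  {"claw": 1, "linear": [0, -0.52, 1], "rotation": [0, 0, 0]},
  {"claw": 1, "linear": [0, -0.52, 1], "rotation": [0, 0, 0]},
  {"claw": 1, "linear": [0, -0.52, 1], "rotation": [0, 0, 0]},
  {"claw": 1, "linear": [0, -0.52, 1], "rotation": [0, 0, 0]},
  {"claw": 1, "linear": [0, -0.52, 1], "rotation": [0, 0, 0]},
  {"claw": 1, "linear": [0, -0.52, 1], "rotation": [0, 0, 0]},
  {"claw": 1, "linear": [0, -0.4, 1], "rotation": [0, 0, 0]},
  {"claw": 1, "linear": [0, 0, 0], "rotation": [0, 0, 0]},
])

```text
time: 5.53
position: [0.4639, -0.1387, 0.2427]
tool_rot: [0.923, 1.394, -0.951]
ft_force: [0.0, -0.1, -0.4]
grip_width: 0.002
```

```bash
cat > r.py <<'E'
from h import *
hp=np.array([.587,-.080])
p=get_state()["position"][:2]-hp
d=np.array([np.cos(2.721),np.sin(2.721)]);o=np.array([-d[1],d[0]])
print("along",p@d,"out",p@o)
pts=[]
for a in (.85,.6,.4,.2,.08,0):
    t=1.749+a; d=np.array([np.cos(t),np.sin(t)]); o=np.array([-d[1],d[0]])
    pts.append([*(hp+.09*d+.013*o).round(4),.16])
go([.465,-.12,.16],*pts)
E
python3 r.py
```

```text
along 0.08837632015632056 out 0.10384675807433268
t 5.53 p [ 0.4639 -0.1387  0.2427] f [ 0.  -0.1 -0.4] q [ 0.77  0.01 -0.53  1.77  0.01  1.4  -0.97]
[[-0.036  0.932  0.361]
 [ 0.004  0.361 -0.932]
 [-0.999 -0.032 -0.016]]
[0.465, -0.12, 0.16] units [ 3.31  0.42 -0.63] max 3.3
[np.float64(0.5032), np.float64(-0.0447), 0.16] units [-0.04  2.51 -2.26] max 2.5
[np.float64(0.5146), np.float64(-0.025), 0.16] units [-0.01  0.71 -0.57] max 0.7
[np.float64(0.5269), np.float64(-0.0117), 0.16] units [-0.02  0.65 -0.32] max 0.7
[np.float64(0.5417), np.float64(-0.0012), 0.16] units [-0.02  0.7  -0.18] max 0.7
[np.float64(0.5514), np.float64(0.0037), 0.16] units [-0.01  0.43 -0.04] max 0.4
[np.float64(0.5583), np.float64(0.0063), 0.16] units [-0.01  0.29  0.  ] max 0.3
```

>>> play_rows([
  {"claw": 1, "linear": [0.9, 0, 0], "rotation": [0, 0, 0]},
  {"claw": 1, "linear": [0.9, 0, 0], "rotation": [0, 0, 0]},
  {"claw": 1, "linear": [0.9, 0, -0.3], "rotation": [0, 0, 0]},
  {"claw": 1, "linear": [0.5, 0.2, -0.4], "rotation": [0, 0, 0]},
  {"claw": 1, "linear": [0, 0.5, -0.5], "rotation": [0, 0, 0]},
  {"claw": 1, "linear": [0, 0.5, -0.5], "rotation": [0, 0, 0]},
  {"claw": 1, "linear": [0, 0.3, -0.3], "rotation": [0, 0, 0]},
  {"claw": 1, "linear": [0, 0, 0], "rotation": [0, 0, 0]},
])

```text
time: 6.2
position: [0.4716, -0.0772, 0.1493]
tool_rot: [0.928, 1.4, -0.96]
ft_force: [0.1, 1.0, 0.2]
grip_width: 0.007
```

```bash
python3 r.py
```

```text
along 0.10648142204313686 out 0.04453540787606032
t 6.2 p [ 0.4716 -0.0772  0.1493] f [0.1 1.  0.2] q [ 0.69  0.07 -0.6   1.91  0.04  1.22 -1.13]
[[-0.044  0.935  0.353]
 [ 0.007  0.354 -0.935]
 [-0.999 -0.039 -0.022]]
[0.465, -0.12, 0.16] units [-0.43 -0.87  1.5 ] max 1.5
[np.float64(0.5032), np.float64(-0.0447), 0.16] units [-0.05  2.49 -2.28] max 2.5
[np.float64(0.5146), np.float64(-0.025), 0.16] units [-0.01  0.7  -0.58] max 0.7
[np.float64(0.5269), np.float64(-0.0117), 0.16] units [-0.02  0.65 -0.32] max 0.6
[np.float64(0.5417), np.float64(-0.0012), 0.16] units [-0.02  0.7  -0.18] max 0.7
[np.float64(0.5514), np.float64(0.0037), 0.16] units [-0.02  0.43 -0.05] max 0.4
[np.float64(0.5583), np.float64(0.0063), 0.16] units [-0.01  0.29  0.  ] max 0.3
```

>>> play_rows([
  {"claw": 1, "linear": [-0.3, 0.5, -0.25], "rotation": [0, 0, 0]},
  {"claw": 1, "linear": [-0.1, 0.5, -0.25], "rotation": [0, 0, 0]},
  {"claw": 1, "linear": [0, 0.4, -0.2], "rotation": [0, 0, 0]},
  {"claw": 1, "linear": [0, 0.3, -0.2], "rotation": [0, 0, 0]},
  {"claw": 1, "linear": [0, 0.3, -0.25], "rotation": [0, 0, 0]},
  {"claw": 1, "linear": [0, 0.3, -0.25], "rotation": [0, 0, 0]},
  {"claw": 1, "linear": [0, 0.3, -0.16], "rotation": [0, 0, 0]},
  {"claw": 1, "linear": [0, 0.3, -0.16], "rotation": [0, 0, 0]},
  {"claw": 1, "linear": [0, 0, 0], "rotation": [0, 0, 0]},
])

```text
time: 6.95
position: [0.5219, -0.0108, 0.1522]
tool_rot: [0.925, 1.405, -0.969]
ft_force: [-0.6, -0.1, -0.3]
grip_width: 0.005
```

```bash
python3 r.py
```

```text
along 0.08765613246902218 out -0.036650354986223134
t 6.95 p [ 0.5219 -0.0108  0.1522] f [-0.6 -0.1 -0.3] q [ 0.57  0.19 -0.66  1.79  0.11  1.25 -1.33]
[[-0.053  0.935  0.351]
 [ 0.005  0.351 -0.936]
 [-0.999 -0.048 -0.023]]
[0.465, -0.12, 0.16] units [-0.21 -3.68  3.28] max 3.7
[np.float64(0.5032), np.float64(-0.0447), 0.16] units [-0.07  2.49 -2.28] max 2.5
[np.float64(0.5146), np.float64(-0.025), 0.16] units [-0.02  0.7  -0.58] max 0.7
[np.float64(0.5269), np.float64(-0.0117), 0.16] units [-0.02  0.65 -0.33] max 0.6
[np.float64(0.5417), np.float64(-0.0012), 0.16] units [-0.03  0.7  -0.19] max 0.7
[np.float64(0.5514), np.float64(0.0037), 0.16] units [-0.02  0.43 -0.05] max 0.4
[np.float64(0.5583), np.float64(0.0063), 0.16] units [-0.01  0.29 -0.  ] max 0.3
```

>>> play_rows([
  {"claw": 1, "linear": [0, 0.3, -0.12], "rotation": [0, 0, 0]},
  {"claw": 1, "linear": [0, 0.3, -0.1], "rotation": [0, 0, 0]},
  {"claw": 1, "linear": [0, 0.25, -0.06], "rotation": [0, 0, 0]},
  {"claw": 1, "linear": [0, 0.2, -0.03], "rotation": [0, 0, 0]},
  {"claw": 1, "linear": [0, 0.15, 0], "rotation": [0, 0, 0]},
  {"claw": 1, "linear": [0, 0.1, 0], "rotation": [0, 0, 0]},
])

```text
time: 7.45
position: [0.5517, 0.0089, 0.1501]
tool_rot: [0.924, 1.406, -0.971]
ft_force: [0.1, -0.8, 0.9]
grip_width: 0.003
```

>>> play_rows([
  {"claw": 1, "linear": [0, 0.12, 0.02], "rotation": [0, 0, 0]},
  {"claw": 1, "linear": [0, 0.12, 0.02], "rotation": [0, 0, 0]},
  {"claw": 1, "linear": [0, 0.1, 0.02], "rotation": [0, 0, 0]},
])

```text
time: 7.7
position: [0.5571, 0.0101, 0.1497]
tool_rot: [0.92, 1.413, -0.978]
ft_force: [-14.3, -2.7, 11.7]
grip_width: 0.006
```

>>> play_rows([
  {"claw": 1, "linear": [0, 0.05, 0.01], "rotation": [0, 0, 0]},
  {"claw": 1, "linear": [0, 0, 0], "rotation": [0, 0, 0]},
  {"claw": 1, "linear": [0, -0.4, -0.07], "rotation": [0, 0, 0]},
  {"claw": 1, "linear": [0, -0.8, -0.1], "rotation": [0, 0, 0]},
  {"claw": 1, "linear": [-0.9, -0.6, 0], "rotation": [0, 0, 0]},
  {"claw": 1, "linear": [-0.9, -0.6, 0.5], "rotation": [0, 0, 0]},
  {"claw": 1, "linear": [-0.9, -0.5, 1], "rotation": [0, 0, 0]},
  {"claw": 1, "linear": [-0.9, -0.5, 1], "rotation": [0, 0, 0]},
  {"claw": 1, "linear": [0, -0.5, 1], "rotation": [0, 0, 0]},
  {"claw": 1, "linear": [0, -0.5, 1], "rotation": [0, 0, 0]},
])

```text
time: 8.53
position: [0.4934, -0.126, 0.2469]
tool_rot: [0.909, 1.421, -0.967]
ft_force: [-0.0, -0.8, -0.6]
grip_width: 0.003
```

>>> play_rows([
  {"claw": 1, "linear": [0, -0.5, 1], "rotation": [0, 0, 0]},
  {"claw": 1, "linear": [0, -0.5, 1], "rotation": [0, 0, 0]},
  {"claw": 1, "linear": [0, -0.5, 1], "rotation": [0, 0, 0]},
  {"claw": 1, "linear": [0, 0, 0], "rotation": [0, 0, 0]},
  {"claw": 1, "linear": [0, 0, 0], "rotation": [0, 0, 0]},
])

```text
time: 8.95
position: [0.4825, -0.2216, 0.2494]
tool_rot: [0.915, 1.408, -0.975]
ft_force: [0.2, 1.5, 0.3]
grip_width: 0.006
```

Run:
```python
from h import *
from bench import get_image
go()
a=get_image("scene")[80:310,180:400]
b=get_image("top")[70:260,190:380]
a=cv2.resize(a,(380,397),interpolation=cv2.INTER_CUBIC);b=cv2.resize(b,(397,397),interpolation=cv2.INTER_CUBIC)
cv2.imwrite("pics/s3.png",np.hstack([a,b]))
```

```text
t 8.95 p [ 0.4825 -0.2216  0.2494] f [0.2 1.5 0.3] q [ 0.82  0.13 -0.49  1.65  0.08  1.44 -0.9 ]
[[-0.06   0.934  0.353]
 [-0.002  0.354 -0.935]
 [-0.998 -0.057 -0.019]]
```

View pics/s3.png

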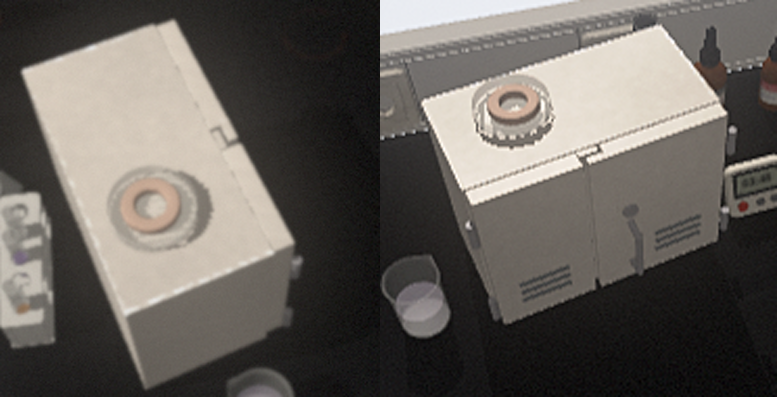

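Both doors are flush. The flange laps the left door's stepped edge (left view about (228,135), right view about (595,150)), the dish is still in place, and the arm is clear.

```bash
python3 -c "
from bench import *
print(close_job())"
```

```text
the job is handed in; nothing more can be done
None
```

Both doors are shut and the job is handed in; it reports no verdict, so the result rests on my own checks below. I pushed the left door home first with the closed fingertips while the right door stood about 0.97 rad open. I then pushed the right door shut over it and drew the arm clear.

- **Stops:** Each push met a firm stop within about 2 mm of where I calculated the door would be shut. The last force readings were roughly 13 N and 19 N at the wrist.
- **Left door first:** A picture taken between the two pushes showed the left door flush and the right door unmoved.
- **Final pictures:** Both doors are flush, the flange laps the left door's stepped edge, and the dish is still on top.
- **Arm and time:** The arm stood clear of the cabinet, and about 9 s of the 43 s were used.

No check failed or disagreed. I judged the door angles from the pictures and the contact positions, since the joint values could not be read.

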